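# Pinch a battery cassette out of its charging dock and hold it over the card terminal

### The arm

A 6-joint arm with a two-finger parallel gripper is mounted at the origin on a cart in front of the work surface, level with it; the furniture and walls round the work are solid. World frame = base frame: x ahead of the robot, y to its left, z up, the work surface at z = 0. Lengths are in m, angles in rad, forces in N, time in s.
With the tool pointing down it reaches from about 0.3 to 0.775 m from the base axis. Payload 14.6 kg.
Tool frame: the origin (TCP) lies midway between the tips of the shut fingers; the grasp point (between the pads) lies 19 mm behind it; z points along the fingers, y is the line along which they close (so a half turn about z gives the same grasp; the last joint's range is limited). The gripper opens to 94 mm and grips with 3 to 60 N. Pads are 16 mm wide; open, the fingers measure 119 mm over their backs; the gripper's body (75 mm by 177 mm) begins 78 mm behind the grasp point.
Start: joints at [1.163, 0.3, 1.521, -0, 1.321, -0.067], TCP at [0.184, 0.518, 0.205] pointing down, gripper open.
Joint ranges: [-3.03, 3.03], [-0.79, 2.21], [0.23, 2.52], [-1.04, 4.18], [0, 3.07], [-2.55, 2.55]. Speed limits (rad/s): [2.22, 2.22, 2.57, 3.14, 3.14, 3.14].

### API

Orientations are given as [roll, pitch, yaw] about the fixed x, y, z axes, in that order (R = Rz(yaw) Ry(pitch) Rx(roll)).
In Python, from station import ctrl gives the robot as it stands. The module is installed in compiled form; this text tells all that it offers.
- The arm moves only by the tool servo_tool, never from a script. Its argument "plan" is a list of rows, each a list of 7 numbers: the opening in per cent of the stroke, from 0 (shut) to 100 (fully open), then the shift along the tool's x, y, z in m, then the turn, a rotation vector about the tool's x, y, z in rad. A call has exactly 8 rows; each row shifts and turns the commanded pose from where the row before left it, along the tool's axes as they then stand; what a row does not reach is not made up. A row lasts 1/8 s, in which the tool goes at most 62.5 mm and 10.7 degrees, less where a joint would pass 70% of its speed; a pose out of reach is approached as far as the arm can. A call with a gripper value outside its range is refused whole. The fingers move at their own pace and stop on an object; "force" is the grip in N (left out, the last holds). Time passes only in rows, so rows that do not move let the fingers close, or fill a call up. It gives the time, the measured TCP pose, the force, the opening and the grip force at its end, in the units of the state.
- ctrl.get_obs(): the state, without advancing time (a new reading comes with each control period).
- ctrl.camera(name): name is "scene" or "top" or "wrist"; returns a dict with "pixels" (420x560x3 uint8, red, green, blue), "z_map" (420x560 float32, m along the optical axis (not along the pixel's ray), 0 where there is no reading), "mtx" (3x3 intrinsics, pixels), "pose" (4x4, takes a point from camera to world coordinates). Camera axes: x right, y up, looking along -z (the intrinsics and any distortion apply to the point x, -y, -z); pixel columns grow to the right and rows downward; lengths in m; the calibration is good to about 2 mm. A picture is of the moment at which its call begins.
- ctrl.hand_in(): hands the job in; it is judged then, once.
The state is a dict: "time_s": time; "qpos": joint angles; "joint_vel": joint speeds; "tau": joint torques, N m; "ee_pos": TCP position; "eef_rot": TCP orientation; "force": force on the tool from outside, world axes, zero at the start; "moment": the same for the moment, N m; "grip_width": finger opening in m; "grip_force": force on a finger pad.
Only numpy, scipy, OpenCV 4.12 (cv2) and the standard library are available. Lean on these libraries where they do the work, as an engineer would, in place of code of your own. Each camera call takes 0.05 s, during which the arm holds its last target. There are 200 camera calls.

### The job

The card terminal needs its charged battery: of the two battery cassettes standing in the charging docks, take the larger (longer) one. Pinch its two side catches together with the fingers, lift it straight up out of its dock, and finish while still holding it by the pinched catches, upright and still, over the middle of the card terminal with its underside about 10 cm above the terminal: do not put it down or let go. Leave the smaller cassette in its dock and do not disturb the other things on the counter.

Things in the scene. Friction and masses are not known exactly. Their poses are not given: they have to be found in the camera images.
- pack_large: the larger battery cassette: grey upright block 64 mm long (its x), 40 mm wide (its y), 82 mm tall, 0.2 kg, standing in its charging dock; origin at the centre of its underside, z up. Amid each broad side (+y and -y) is a ribbed black sprung catch; below, its tooth hooks under the dock's lip: the cassette lifts only about 2 mm unless both catches are pressed in
- pack_large_grip (a point): midpoint between the larger cassette's two catch paddles, 56 mm above its underside (62 mm above the worktop when docked). Paddles: 22 mm wide (x), 38 to 74 mm above the underside; 56 mm over both faces (y) when free, 44 mm when fully pressed in, still 2 mm proud of the sides. Pinch along the cassette's y axis
- pack_large_left (a joint): how far the larger cassette's +y catch is pressed in, m: 0 = free (sprung out), 0.006 = fully in; the tooth is clear of the lip from 0.004 (0.0055 if the cassette stands off-centre). Its spring takes 4 N to start and 9 N fully in; a grip of 20 to 40 N presses both catches home and holds the cassette
- pack_large_right (a joint): how far the larger cassette's -y catch is pressed in, m: 0 = free (sprung out), 0.006 = fully in; the tooth is clear of the lip from 0.004 (0.0055 if the cassette stands off-centre). Its spring takes 4 N to start and 9 N fully in; a grip of 20 to 40 N presses both catches home and holds the cassette
- dock_large: charging dock of the larger cassette, fixed to the worktop: black base plate 110x92x6 mm (x, y, z), origin at the centre of its underside; rim of the well 34 mm, its floor 6 mm above the worktop; the cassette stands on that floor with 1.5 mm play all round, axes parallel to the dock's
- pack_small: the smaller battery cassette: grey upright block 40 mm long (its x), 40 mm wide (its y), 82 mm tall, 0.2 kg, standing in its charging dock; origin at the centre of its underside, z up. Amid each broad side (+y and -y) is a ribbed black sprung catch; below, its tooth hooks under the dock's lip: the cassette lifts only about 2 mm unless both catches are pressed in
- dock_small: charging dock of the smaller cassette, fixed to the worktop: black base plate 86x92x6 mm (x, y, z), origin at the centre of its underside; rim of the well 34 mm, its floor 6 mm above the worktop; the cassette stands on that floor with 1.5 mm play all round, axes parallel to the dock's
- card_terminal: black card payment terminal lying on the worktop, 186x72x24 mm (x, y, z); origin at the centre of its underside
- case_corner (a point): obstacle: front left lower corner of the large glass display case at the back of the worktop, fixed, 425 mm tall; from here its front (open) runs 640 mm to the robot's right, slanting away (15 degrees off the y axis). Swing the arm in front of it, not through it
- receipt_printer: obstacle, fixed: black and grey receipt printer, 161x140x122 mm (x, y, z); origin at the centre of its underside
- pen: black pen lying on the worktop; a bystander, leave it alone
- teaspoon: steel teaspoon, 137 mm long, lying on the worktop; a bystander, leave it alone
- tea_tin: square green tea tin, 72x72x100 mm; a bystander, leave it alone
- sugar_shaker: glass sugar shaker, 44 mm across, 90 mm tall; a bystander, leave it alone
- espresso_cup: white espresso cup, 52 mm tall; a bystander, leave it alone
- call_bell: counter bell, 86 mm across, 58 mm tall; a bystander, leave it alone
- tart: berry tartlet, 71 mm across, 36 mm tall; a bystander, leave it alone

How it is judged:
On the way, in this order (a step that is already met when the one before it is completed fails the run):
1. both catches of the larger cassette are pinched in while it still stands in its dock (value of joint each of pack_large_left, pack_large_right above 0.004 m and z of pack_large in the frame of dock_large below 0.015 m), for 0.1 s.
2. the larger cassette is lifted free above its dock, upright, held by the pinched catches (value of joint each of pack_large_left, pack_large_right above 0.004 m and z of pack_large in the frame of dock_large above 0.045 m and angle between pack_large's own z axis and vertical below 0.3 rad and contact force between pack_large and dock_large below 0.1 N), for 0.1 s.
At the end, for the whole second after the job is handed in: Larger cassette held in the fingers (over 3 N), both catches in over 4 mm, upright within 0.25 rad, under 0.03 m/s, within 45 mm horizontally of the terminal's middle, underside 75 to 200 mm above the worktop, touching neither terminal nor dock; smaller cassette still seated (value of joint each of pack_large_left, pack_large_right above 0.004 m and contact force between the fingers and pack_large above 3 N and horizontal distance between pack_large and card_terminal below 0.045 m and height (world z) of pack_large between 0.075 and 0.2 m and angle between pack_large's own z axis and vertical below 0.25 rad and linear speed of pack_large below 0.03 m/s and contact force between pack_large and card_terminal below 0.1 N and contact force between pack_large and dock_large below 0.1 N and z of pack_small in the frame of dock_small below 0.012 m); the arm keeps its last pose, push and grip.
It fails at once if the smaller cassette is pulled from its dock (not (z of pack_small in the frame of dock_small below 0.012 m)).
It fails at once if the card terminal is shoved (more than 20 mm) (distance of card_terminal from where it was at the start of the episode above 0.02 m).
It fails at once if the larger cassette is dropped or tipped over (angle between pack_large's own z axis and vertical above 0.6 rad).
It fails at once if a bystander is disturbed (moved more than 25 mm) (distance of any of pen, teaspoon, tea_tin, sugar_shaker, espresso_cup, call_bell, tart from where it was at the start of the episode above 0.025 m).
It also fails if it takes over 48 s, if anything falls off the work surface, if the arm or the gripper's body presses on something with over 40 N, if the wrist force passes 120 N, or if a joint passes its speed limit or range.

## Working session

There is one attempt and no reset: what is moved stays moved. The work goes in short steps, Python scripts to look and compute and a tool call to move; the robot and the scene stay as the last step left them, time stands still between calls to the robot, and variables do not carry over. Pictures are saved under pics/ and viewed, at most 10 in all, crops included, and the job is handed in when it is done.

Besides the shell and the picture viewer there is one more tool, called after "Request:" as a command line: name --pt "numbers of a row" for each row, then --argument value for the rest. servo_tool: Moves the arm, as the interface text tells. Its arguments: {"type":"object","properties":{"plan":{"type":"array","items":{"type":"array","items":{"type":"number"}}},"force":{"type":"number"}},"required":["plan"]}

```bash
mkdir -p pics; cat > h.py <<'E'
import numpy as np, cv2
from station import ctrl
def shot(n,name):
    c=ctrl.camera(n); cv2.imwrite(f'pics/{name}.png',c['pixels'][:,:,::-1]); np.savez(f'pics/{name}.npz',**c); return c
def pts(c):
    K=c['mtx'];z=c['z_map'];v,u=np.mgrid[:z.shape[0],:z.shape[1]]
    P=np.stack([(u-K[0,2])/K[0,0]*z,-(v-K[1,2])/K[1,1]*z,-z],-1)
    W=P@c['pose'][:3,:3].T+c['pose'][:3,3]; W[z==0]=np.nan; return W
E
python3 - <<'E'
from h import *
for n in('top','scene'):
    c=shot(n,n+'0');print(n,c['pose'].round(3).tolist(),c['mtx'].round(1).tolist(),[k for k in c])
print(ctrl.get_obs())
E
```

```text
top [[0.015, 0.992, -0.127, 0.279], [-1.0, 0.015, -0.004, 0.085], [-0.002, 0.127, 0.992, 1.482], [0.0, 0.0, 0.0, 1.0]] [[473.3, 0.0, 278.3], [0.0, 473.3, 207.9], [0.0, 0.0, 1.0]] ['pixels', 'z_map', 'mtx', 'pose']
scene [[0.701, 0.379, -0.604, -0.218], [-0.713, 0.398, -0.578, -0.567], [0.021, 0.836, 0.549, 0.711], [0.0, 0.0, 0.0, 1.0]] [[414.5, 0.0, 269.6], [0.0, 414.5, 210.0], [0.0, 0.0, 1.0]] ['pixels', 'z_map', 'mtx', 'pose']
{'time_s': 0.1, 'qpos': array([ 1.16340881e+00,  3.00396892e-01,  1.52152928e+00,  5.26624483e-06,
        1.32069103e+00, -6.66093841e-02]), 'joint_vel': array([ 0.00065589, -0.00101495, -0.00289737,  0.00101604, -0.00122837,
       -0.00214464]), 'tau': array([ 1.82260206e-03, -5.32642508e+01, -3.53282726e+01,  7.08828284e-02,
        2.35389947e-02, -8.43940393e-05]), 'ee_pos': array([0.18373327, 0.51815124, 0.20494895]), 'eef_rot': array([-3.14057072e+00, -7.32838645e-05,  2.80081318e+00]), 'force': array([0.44021744, 0.38624704, 0.66785285]), 'moment': array([-0.01236199, -0.02051571, -0.06004952]), 'grip_force': 0.0, 'grip_width': 0.09440764441758001}
```

View pics/top0.png

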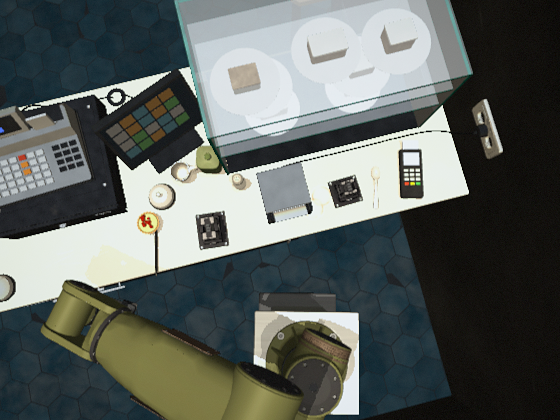

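View pics/scene0.png

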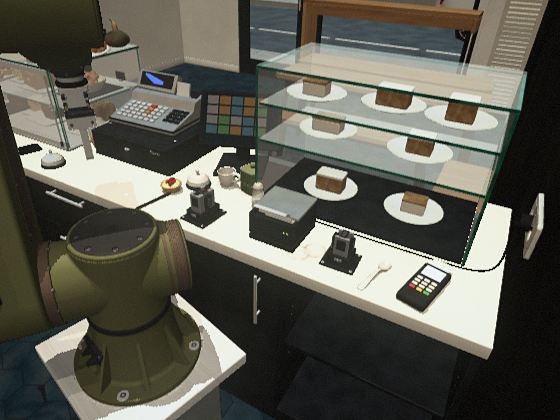

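Top view: the larger cassette in its dock is near (212,230), the smaller near (345,190) and the terminal near (411,173). The printer at (285,190) sits between the docks, and the display case is behind.

```bash
python3 - <<'E'
from h import *
c=dict(np.load('pics/top0.npz'));W=pts(c)
def box(name,u0,u1,v0,v1,lo,hi):
    w=W[v0:v1,u0:u1].reshape(-1,3); w=w[(w[:,2]>lo)&(w[:,2]<hi)]
    r=cv2.minAreaRect((w[:,:2]*1000).astype(np.float32)); print(name,len(w),np.median(w[:,2]).round(3),r)
for s,b in(('L',(190,236,205,255)),('S',(325,368,168,212))):
    box(s+' top',*b,.078,.1); box(s+' rim',*b,.025,.1); box(s+' base',*b,.004,.1)
box('term',390,432,142,204,.012,.06)
box('printer',250,320,155,225,.09,.16)
for n,b in(('tart',(136,162,210,237)),('bell',(146,178,182,212)),('shaker',(228,250,168,193)),('case',(170,475,0,175))): box(n,*b,.02,.6)
w=W[225:300,60:440]
print('table z',np.nanmedian(W[200:225,325:385,2]))
im=cv2.resize(c['pixels'][195:265,130:260,::-1],None,fx=6,fy=6,interpolation=cv2.INTER_CUBIC);cv2.imwrite('pics/cropL.png',im)
E
```

```text
L top 267 0.088 ((397.73809814453125, 298.10186767578125), (65.25040435791016, 53.84461975097656), 5.34925651550293)
L rim 524 0.079 ((396.1858215332031, 296.8790283203125), (86.36102294921875, 59.40514373779297), 9.03260612487793)
L base 1036 0.027 ((399.2547302246094, 295.60516357421875), (151.29986572265625, 142.087890625), 1.3159030675888062)
S top 167 0.087 ((526.66943359375, -118.81488037109375), (40.53279113769531, 56.7679557800293), 17.870866775512695)
S rim 377 0.074 ((526.1994018554688, -119.8877944946289), (60.96818923950195, 58.951202392578125), 18.057104110717773)
S base 806 0.017 ((530.8861694335938, -123.4472885131836), (137.89328002929688, 133.65615844726562), 0.801732063293457)
term 1219 0.022 ((594.9077758789062, -317.2446594238281), (177.5626678466797, 91.5884780883789), 3.4544291496276855)
printer 2314 0.1 ((504.0605163574219, 71.77706146240234), (161.1974334716797, 139.02163696289062), 15.006988525390625)
tart 358 0.026 ((415.2093811035156, 493.5611877441406), (67.5401611328125, 67.67152404785156), 46.90261459350586)
bell 450 0.034 ((491.2715148925781, 458.375732421875), (75.22172546386719, 91.80351257324219), 83.18158721923828)
shaker 181 0.079 ((556.5834350585938, 218.78028869628906), (64.07917785644531, 41.33082580566406), 22.59328269958496)
case 41441 0.424 ((790.511474609375, -29.8343505859375), (460.5833740234375, 936.78076171875), 1.5680737495422363)
table z -0.0003903797836366518
```

View pics/cropL.png

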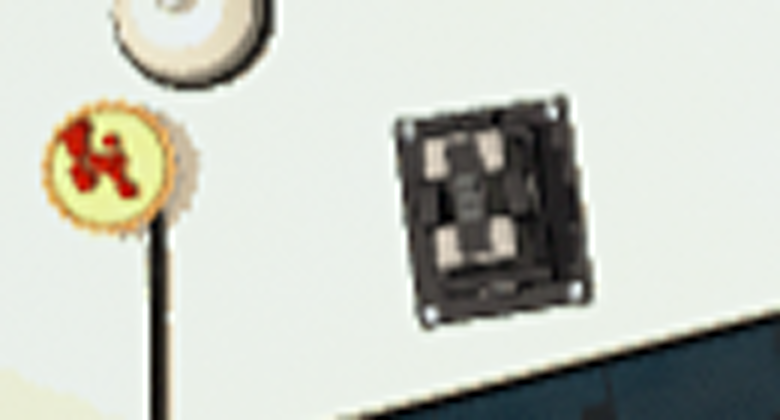

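The crop shows the large dock with corners at about (395,120), (565,95), (590,300) and (425,328). The cassette's long axis runs nearly along the image vertical, at a yaw of about 8°. I'll refine this with contours.

```bash
cat >> h.py <<'E'
def ray(c,uv,z):
    K=c['mtx'];uv=np.atleast_2d(uv).astype(float)
    d=np.c_[(uv[:,0]-K[0,2])/K[0,0],-(uv[:,1]-K[1,2])/K[1,1],-np.ones(len(uv))]@c['pose'][:3,:3].T
    o=c['pose'][:3,3]; return (o+d*((z-o[2])/d[:,2])[:,None])[:,:2]
E
python3 - <<'E'
from h import *
c=dict(np.load('pics/top0.npz'));g=c['pixels'].max(2)
def dark(n,u0,u1,v0,v1,z,th=110):
    m=(g[v0:v1,u0:u1]<th).astype(np.uint8); m=cv2.morphologyEx(m,cv2.MORPH_OPEN,np.ones((3,3)))
    k=max(cv2.findContours(m,0,1)[0],key=cv2.contourArea)[:,0]+[u0,v0]
    print(n,cv2.minAreaRect((ray(c,k,z)*1000).astype(np.float32)))
dark('dockL',185,240,200,256,.006);dark('dockS',322,372,166,214,.006);dark('term',388,436,143,206,.02)
print('case corner top',ray(c,[192,82],.425),'bottom',ray(c,[228,172],0))
W=pts(c)[200:262,185:240].reshape(-1,3);w=W[(W[:,2]>.084)&(W[:,2]<.092)];print(cv2.minAreaRect((w[:,:2]*1000).astype(np.float32)),w[:,:2].mean(0))
E
```

```text
dockL ((396.2774353027344, 297.4952697753906), (107.10319519042969, 89.7932357788086), 9.22793197631836)
dockS ((525.0888061523438, -118.60494995117188), (83.4784164428711, 90.58475494384766), 16.992334365844727)
term ((582.4258422851562, -322.7757568359375), (150.7891845703125, 70.28137969970703), 1.2757686376571655)
case corner top [[0.70755781 0.29477549]] bottom [[0.58214298 0.252623  ]]
((397.0068664550781, 296.6032409667969), (63.368350982666016, 44.449119567871094), 7.00297212600708) [0.39652511 0.29685686]
```

Request:
servo_tool --pt "100 -0.0343 -0.0171 0 0 0 0" --pt "100 -0.0343 -0.0171 0 0 0 0" --pt "100 -0.0343 -0.0171 0 0 0 0" --pt "100 -0.0343 -0.0171 0 0 0 0" --pt "100 -0.0343 -0.0171 0 0 0 0" --pt "100 -0.0343 -0.0171 0 0 0 0" --pt "100 -0.0343 -0.0171 0 0 0 0" --pt "100 -0.0343 -0.0171 0 0 0 0"

```text
time_s: 1.1
ee_pos: [0.3974, 0.2966, 0.2053]
eef_rot: [-3.141, -0.0, 2.801]
force: [0.5, -0.7, 0.4]
grip_width: 0.094
grip_force: 0.0
```

Request:
servo_tool --pt "100 0 0 0 0 0 -0.12" --pt "100 0 0 0 0 0 -0.12" --pt "100 0 0 0 0 0 -0.12" --pt "100 0 0 0 0 0 -0.13" --pt "100 0 0 0 0 0 0" --pt "100 0 0 0 0 0 0" --pt "100 0 0 0 0 0 0" --pt "100 0 0 0 0 0 0"

```text
time_s: 2.1
ee_pos: [0.3967, 0.2977, 0.2054]
eef_rot: [-3.142, -0.0, -2.993]
force: [-0.5, -0.7, -0.1]
grip_width: 0.0941
grip_force: 0.0
```

```bash
python3 - <<'E'
from h import *
c=shot('wrist','w1');o=ctrl.get_obs();print(o['qpos'].round(3),o['ee_pos'],o['eef_rot'],c['pose'].round(3).tolist())
W=pts(c);w=W.reshape(-1,3);
for lo,hi in((.084,.092),(.030,.037),(.003,.009)):
    q=w[(w[:,2]>lo)&(w[:,2]<hi)&(abs(w[:,0]-.397)<.09)&(abs(w[:,1]-.297)<.09)]
    if len(q): print(lo,len(q),cv2.minAreaRect((q[:,:2]*1000).astype(np.float32)))
E
```

```text
[ 0.57   0.179  1.67  -0.     1.292 -1.149] [0.39669954 0.2977077  0.205449  ] [-3.14155126e+00 -2.38209241e-05 -2.99296040e+00] [[-0.148, -0.959, -0.24, 0.328], [0.989, -0.144, -0.036, 0.287], [0.0, -0.243, 0.97, 0.385], [0.0, 0.0, 0.0, 1.0]]
0.084 1831 ((397.0465393066406, 297.7958068847656), (63.52162170410156, 39.26878356933594), 9.395503044128418)
0.03 763 ((396.39422607421875, 297.7458190917969), (83.23551940917969, 57.92743682861328), 9.68173885345459)
0.003 2386 ((394.9959716796875, 308.6993103027344), (109.05668640136719, 113.21818542480469), 9.676213264465332)
```

View pics/w1.png

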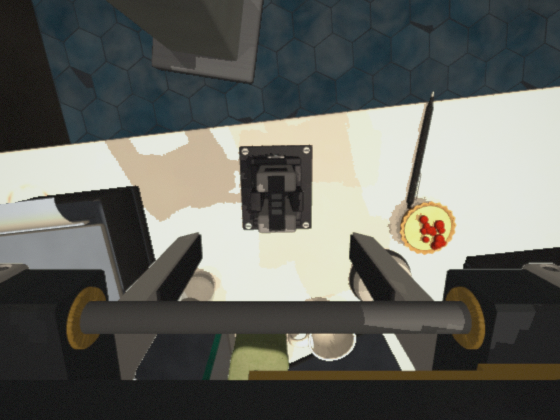

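The wrist view shows the larger cassette centred between the fingers at (276,190) and aligned to within 1°. Descend and pinch.

Request:
servo_tool --pt "100 0 0 0.025 0 0 -0.015" --pt "100 0 0 0.03 0 0 0" --pt "100 0 0 0.03 0 0 0" --pt "100 0 0 0.03 0 0 0" --pt "100 0 0 0.025 0 0 0" --pt "100 0 0 0.0205 0 0 0" --pt "100 0 0 0 0 0 0" --pt "100 0 0 0 0 0 0" --force 30

```text
time_s: 3.15
ee_pos: [0.3971, 0.2979, 0.0458]
eef_rot: [3.141, 0.001, -2.978]
force: [0.2, -0.4, -0.2]
grip_width: 0.094
grip_force: 0.0
```

Request:
servo_tool --pt "40 0 0 0 0 0 0" --pt "30 0 0 0 0 0 0" --pt "30 0 0 0 0 0 0" --pt "30 0 0 0 0 0 0" --pt "30 0 0 0 0 0 0" --pt "30 0 0 0 0 0 0" --pt "30 0 0 0 0 0 0" --pt "30 0 0 0 0 0 0" --force 30

```text
time_s: 4.15
ee_pos: [0.3968, 0.2979, 0.0453]
eef_rot: [3.141, 0.0, -2.977]
force: [-2.1, 0.5, 5.7]
grip_width: 0.0424
grip_force: 30.0
```

Request:
servo_tool --pt "10 0 0 -0.004 0 0 0" --pt "10 0 0 -0.008 0 0 0" --pt "10 0 0 -0.01 0 0 0" --pt "10 0 0 -0.012 0 0 0" --pt "10 0 0 -0.012 0 0 0" --pt "10 0 0 -0.012 0 0 0" --pt "10 0 0 -0.012 0 0 0" --pt "10 0 0 0 0 0 0" --force 35

```text
time_s: 5.15
ee_pos: [0.3971, 0.2979, 0.1159]
eef_rot: [3.141, 0.002, -2.977]
force: [-0.2, -0.2, -2.1]
grip_width: 0.0419
grip_force: 35.0
```

Request:
servo_tool --pt "10 0 0 -0.01 0 0 0" --pt "10 0 0 -0.018 0 0 0" --pt "10 0 0 -0.02 0 0 0" --pt "10 0 0 -0.02 0 0 0" --pt "10 0 0 -0.02 0 0 0" --pt "10 0 0 -0.015 0 0 0" --pt "10 0 0 -0.007 0 0 0" --pt "10 0 0 0 0 0 0"

```text
time_s: 6.15
ee_pos: [0.3967, 0.2977, 0.2249]
eef_rot: [3.142, 0.0, -2.977]
force: [0.6, 0.1, -1.5]
grip_width: 0.042
grip_force: 35.0
```

```bash
python3 - <<'E'
from h import *
c=shot('scene','s2');o=ctrl.get_obs();print(o['qpos'].round(3),o['ee_pos'],o['eef_rot'],o['force'],o['grip_force'],o['grip_width'])
c=shot('top','t2');W=pts(c);g=c['pixels'].max(2)
w=W[140:206,392:432].reshape(-1,3);q=w[(w[:,2]>.014)&(w[:,2]<.05)&(abs(w[:,1]+.32)<.05)]
print(cv2.minAreaRect((q[:,:2]*1000).astype(np.float32)))
cv2.imwrite('pics/t2c.png',cv2.resize(c['pixels'][135:215,360:460,::-1],None,fx=6,fy=6,interpolation=cv2.INTER_CUBIC))
E
```

```text
[ 0.57   0.164  1.643  0.     1.335 -1.165] [0.39657264 0.29762579 0.22446442] [-3.14133232e+00 -6.63775876e-04 -2.97738630e+00] [ 0.66511215 -1.48011337 -1.91500184] 34.9755334854126 0.04181643726470719
((599.1627197265625, -325.0503845214844), (185.046142578125, 73.08500671386719), 1.010426640510559)
```

View pics/s2.png

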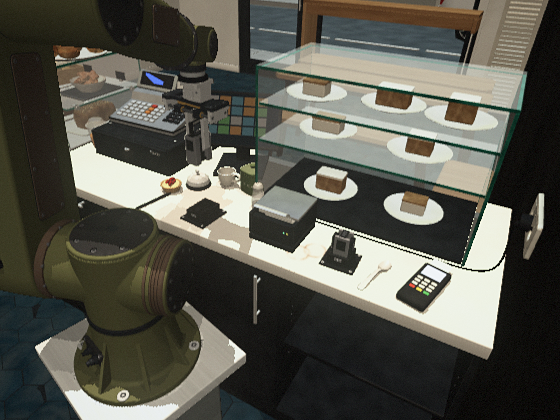

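View pics/t2c.png

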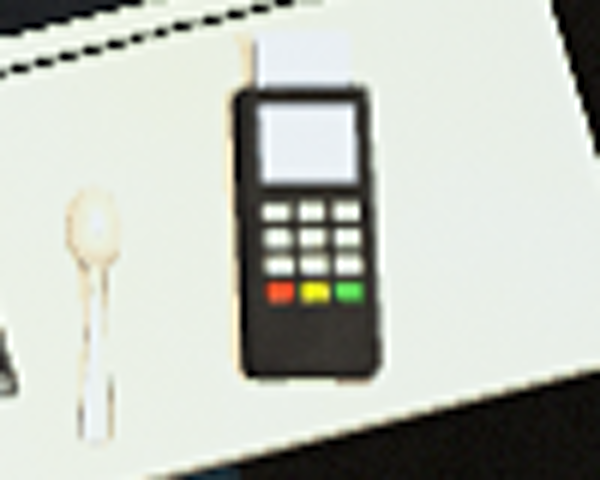

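The cassette hangs upright above its dock, near (200,150) in the scene view. The terminal body with its paper spans (235–380, 30–380) in the crop, so its middle is at about (0.592, −0.324). A straight translation at this height clears the printer and stays in front of the case.

Request:
servo_tool --pt "10 -0.0011 -0.008 0 0 0 0" --pt "10 -0.0022 -0.016 0 0 0 0" --pt "10 -0.0034 -0.024 0 0 0 0" --pt "10 -0.0042 -0.03 0 0 0 0" --pt "10 -0.0042 -0.03 0 0 0 0" --pt "10 -0.0042 -0.03 0 0 0 0" --pt "10 -0.0042 -0.03 0 0 0 0" --pt "10 -0.0042 -0.03 0 0 0 0"

```text
time_s: 7.25
ee_pos: [0.4565, 0.1049, 0.2249]
eef_rot: [-3.141, -0.0, -2.978]
force: [0.4, 0.1, -2.1]
grip_width: 0.0421
grip_force: 35.0
```

Request:
servo_tool --pt "10 -0.0042 -0.03 0 0 0 0" --pt "10 -0.0042 -0.03 0 0 0 0" --pt "10 -0.0042 -0.03 0 0 0 0" --pt "10 -0.0042 -0.03 0 0 0 0" --pt "10 -0.0042 -0.03 0 0 0 0" --pt "10 -0.0042 -0.03 0 0 0 0" --pt "10 -0.0042 -0.03 0 0 0 0" --pt "10 -0.0042 -0.03 0 0 0 0"

```text
time_s: 8.25
ee_pos: [0.5285, -0.1264, 0.2248]
eef_rot: [-3.142, -0.0, -2.978]
force: [-0.6, 1.0, -2.0]
grip_width: 0.0419
grip_force: 35.0
```

Request:
servo_tool --pt "10 -0.0042 -0.03 0 0 0 0" --pt "10 -0.0042 -0.03 0 0 0 0" --pt "10 -0.0042 -0.03 0 0 0 0" --pt "10 -0.0042 -0.03 0 0 0 0" --pt "10 -0.0042 -0.03 0 0 0 0" --pt "10 -0.0036 -0.026 0 0 0 0" --pt "10 -0.0028 -0.02 0 0 0 0" --pt "10 -0.0016 -0.0115 0 0 0 0"

```text
time_s: 9.25
ee_pos: [0.5906, -0.326, 0.2245]
eef_rot: [3.141, -0.001, -2.979]
force: [-0.7, 0.4, -1.7]
grip_width: 0.0418
grip_force: 35.0
```

Lower by 60 mm, which puts the underside at about 0.125 m, then check.

Request:
servo_tool --pt "10 0 0 0.008 0 0 0" --pt "10 0 0 0.014 0 0 0" --pt "10 0 0 0.016 0 0 0" --pt "10 0 0 0.014 0 0 0" --pt "10 0 0 0.008 0 0 0" --pt "10 0 0 0 0 0 0" --pt "10 0 0 0 0 0 0" --pt "10 0 0 0 0 0 0"

```text
time_s: 10.25
ee_pos: [0.5915, -0.3244, 0.1655]
eef_rot: [-3.141, 0.001, -2.977]
force: [-0.1, 0.0, -1.4]
grip_width: 0.0422
grip_force: 35.0
```

```bash
python3 - <<'E'
from h import *
c=shot('scene','s3');o=ctrl.get_obs();print(o['qpos'].round(3),o['ee_pos'],o['eef_rot'],o['joint_vel'].round(3),o['grip_force'],o['grip_width'])
E
```

```text
[-0.556  0.613  1.166 -0.     1.363 -2.291] [ 0.59144398 -0.32443629  0.16542309] [-3.14111425e+00  5.04179545e-04 -2.97740319e+00] [-0.001  0.002  0.002  0.001 -0.    -0.002] 34.97551918029785 0.04196656221748264
```

View pics/s3.png

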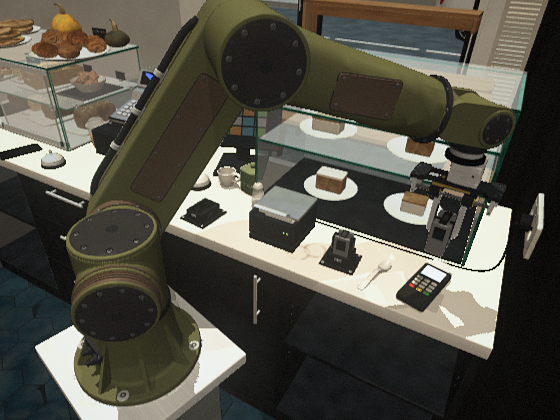

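The cassette hangs upright near (440,230), above the terminal at (425,287). The arm is still and the smaller cassette and bystanders are in place.

```bash
python3 -c "
from station import ctrl
print(ctrl.hand_in())"
```

```text
the job is handed in; nothing more can be done
None
```

The job is handed in: the larger cassette is held upright and still by its pinched catches (35 N grip), about 10 cm above the middle of the card terminal; no verdict came back.

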